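# Mount the polishing drum and set the speed lever to its limit stop

## Robot

A 6-joint arm with a two-finger parallel gripper is mounted at the origin on a cart in front of the work surface, level with it; the furniture and walls round the work are solid. World frame = base frame: x ahead of the robot, y to its left, z up, the work surface at z = 0. Lengths are in m, angles in rad, forces in N, time in s.
With the tool pointing down it reaches from about 0.35 to 0.975 m from the base axis. Payload 4.9 kg.
Tool frame: the origin (TCP) lies at the very end of the fingers, on their centre line; the grasp point (between the pads) lies 19 mm behind it; z points along the fingers, x is the direction in which the jaws open and shut, and the axes are right-handed (so a half turn about z gives the same grasp; the last joint's range is limited). The gripper opens to 85 mm and grips with 20 to 120 N. Pads are 22 mm wide; open, the fingers measure 114 mm over their backs; the gripper's body (76 mm by 85 mm) begins 54 mm behind the grasp point. The pads swing forward as they close: fully open they stand 13 mm farther back than shut.
Start: joints at [1.212, 0.053, 1.613, -0, 1.476, -0.119], TCP at [0.148, 0.607, 0.231] pointing down, gripper open.
Joint ranges: [-3.01, 3.01], [-1.01, 2.22], [0.06, 2.58], [-1.02, 4.17], [0.09, 2.62], [-3.14, 3.14]. Speed limits (rad/s): [2.57, 2.57, 3.14, 3.14, 3.14, 3.14].

## Interface

Orientations are given as a unit quaternion [w, x, y, z].
In Python, from workcell import ctrl gives the robot as it stands. The module is installed in compiled form; this text tells all that it offers.
- The arm moves only by the tool arm_command, never from a script. Its argument "increments" is a list that holds one entry, the list of rows, each a list of 6 numbers: the shift along the world's x, y, z in mm, then the turn, a rotation vector about the world's x, y, z in degrees. In form: [[[x, y, z, ax, ay, az], ...]]. A call has 1 to 20 rows; each row is the pose to reach, as a shift and turn from the pose measured when the call began; what a row does not reach only later rows make up. A row lasts 1/12 s, in which the tool goes at most 41.7 mm and 7.16 degrees, less where a joint would pass 70% of its speed; a pose out of reach is approached as far as the arm can. A call with a gripper value outside its range is refused whole. "gripper" is the gripper command: -1 is shut, 1 is fully open, values between are in proportion, set as the call begins (left out, the last holds). The fingers move at their own pace and stop on an object; "grip_force" is the grip in N (left out, the last holds). Time passes only in rows, so rows that repeat a pose let the fingers close. It gives the time, the measured TCP pose, the force and the opening at its end, in the units of the state.
- ctrl.state(): the state, without advancing time (a new reading comes with each control period).
- ctrl.read_camera(name): name is "scene" or "top" or "wrist"; returns a dict with "pixels" (480x640x3 uint8, red, green, blue), "fov_y" (degrees; the focal length in pixels is half the picture's height over the tangent of half this angle, whatever the lens; pixels are square), "cx", "cy" (the principal point, pixels), "rvec" (rotation vector, rad) and "tvec" (3), from world to camera coordinates, as OpenCV has them. Camera axes: x right, y down, z forward; pixel columns grow to the right and rows downward; lengths in m; the calibration is good to about 2 mm. A picture is of the moment at which its call begins. There is no depth.
- ctrl.hand_in(): hands the job in, once; it reports no verdict.
The state is a dict: "time": time; "qpos": joint angles; "qd": joint speeds; "joint_torque": joint torques, N m; "eef_pos": TCP position; "tool_rot": TCP orientation; "ft_force": force on the tool from outside, world axes, zero at the start; "moment": the same for the moment, N m; "width": opening from 0.0 (shut) to 1.0 (fully open).
Only numpy, scipy, OpenCV 4.12 (cv2) and the standard library are available. Lean on these libraries where they do the work, as an engineer would, in place of code of your own. Each camera call takes 0.05 s, during which the arm holds its last target. There are 200 camera calls.

## Task

Set the lidded drum on the deck of the polishing machine so that it sits fully down on both locating pegs, and let go of it. Then swing the speed lever under the deck to the set speed: move it to the right until it just meets the brass limit stop and leave it there, without pushing the stop off its setting and without knocking over or shifting the jars or the pliers.

Things in the scene. Friction and masses are not known exactly. Their poses are not given: they have to be found in the camera images.
- polisher: grey bench machine, fixed. Origin at bench level, straight under lever hinge and seat centre. Own -x is its front (to the robot), +y its left seen from the robot, z up. Foot plate: top at height 14 mm, to x = -105 mm, 80 mm either side. Column behind the lever: x = +30 to +95 mm, 70 mm either side, 175 mm high. A flat deck lies on the column and reaches forward over the whole lever
- deck_edge (a point): middle of the lower front edge of the deck, 108 mm in front of polisher's origin, 175 mm above the bench; axes as polisher. The deck is 20 mm thick, 190 mm wide (y) and reaches 205 mm back from here. It covers the lever, which can be reached only from the front under this edge, with the tool leaning back to the robot about 35 to 40 degrees from vertical
- seat (a point): centre of the seat on the deck top (195 mm above the bench), axes as polisher. Two upright steel pegs stand on the deck at y = +40 and -40 mm of it, 10 mm diameter, 12 mm high with tapered tips
- drum: closed round aluminium drum with dark lid, 118 mm diameter, loose, 0.3 to 0.55 kg. Origin: centre of its underside, z up. Black foot plate 70 (x) x 120 (y) x 16 mm with two through holes of 13 mm at y = +40 and -40 mm that go over the pegs, either way round; seated, its origin is at seat and the y axes are parallel. Lid top at height 71 mm
- drum_handle (a point): centre of the drum's black bar handle, 98 mm above the drum's underside; axes as drum. The bar lies along the drum's x axis: 84 mm long, 16 mm wide (y), 16 mm high; 19 mm free height beneath it over the lid, between two end posts 64 mm apart
- speed_lever: lever swinging level about an upright hinge; stays where left (1.4 N at the grip moves it). Origin on the hinge, 55 mm above the bench. It points along its own -x: steel bar 12 mm wide, then the grip. Its yaw relative to polisher is the lever angle: 0 straight to the front, growing as the grip swings right (to polisher -y), limits -0.6 and +0.9 rad; starts left, -0.5 to -0.3
- lever_grip (a point): point on the axis of the lever's black round grip, 85 mm from the hinge, 55 mm above the bench; axes as speed_lever. The grip is 18 mm in diameter and runs from 57 to 105 mm from the hinge
- limit_stop: brass limit stop on the lever's hinge axis (origin there, 55 mm above the bench): thin arm under the lever with an upright rubber-faced tab, right of the lever. The lever meets the tab when both have the same yaw. Held by friction only: about 18 N at the lever grip pushes it off its setting; 3 to 8 N is a sound touch. Set at +0.05 to +0.45 rad relative to polisher
- stop_tab (a point): middle of the limit stop's tab, 46 mm in front of the hinge and 12 mm to the right in the stop's frame; axes as limit_stop
- jar_with_black_lid: loose small jar with black lid, 44 mm diameter, 48 mm high, standing right of the machine; origin at the centre of its underside. Leave alone
- jar_with_white_lid: loose small jar with white lid, 50 mm diameter, 54 mm high, standing right of the machine; origin at the centre of its underside. Leave alone
- pliers: loose small pliers lying flat in front of the machine, 136 mm long, 10 mm high; origin at the centre of the underside. Leave alone

How it is judged:
By the outcome, as a careful person would: the job done as asked, in the order asked, and still so for the second after the job is handed in, with the robot touching nothing.
It also fails if it takes over 58 s, if anything falls off the work surface, if the arm or the gripper's body presses on something with over 40 N, if the wrist force passes 120 N, or if a joint passes its speed limit or range.

## Working session

There is one attempt and no reset: what is moved stays moved. The work goes in short steps, Python scripts to look and compute and a tool call to move; the robot and the scene stay as the last step left them, time stands still between calls to the robot, and variables do not carry over. Pictures are saved under pics/ and viewed, about 8 in all and at most 12, crops included, and the job is handed in when it is done.

Besides the shell and the picture viewer there is one more tool, called by a JSON object that holds its "name" and its "arguments", one argument or row to a line. arm_command: Moves the arm, as the interface text tells. Its arguments: {"type":"object","properties":{"increments":{"type":"array"},"gripper":{"type":"number"},"grip_force":{"type":"number"}},"required":["increments"]}

```bash
mkdir -p pics; cat > h.py <<'E'
import numpy as np, cv2
from workcell import ctrl
def cam(name, save=None):
    c=ctrl.read_camera(name); im=np.asarray(c["pixels"])[:,:,::-1].copy()
    f=240/np.tan(np.radians(c["fov_y"])/2)
    K=np.array([[f,0,c["cx"]],[0,f,c["cy"]],[0,0,1.]])
    R=cv2.Rodrigues(np.array(c["rvec"],float))[0]; t=np.array(c["tvec"],float)
    if save:
        cv2.imwrite("pics/"+save+".png",im); np.savez("pics/"+save+".npz",K=K,R=R,t=t)
    return im,K,R,t
def load(s):
    d=np.load("pics/"+s+".npz"); return d["K"],d["R"],d["t"]
def ray_z(s,uv,z):
    K,R,t=load(s); d=R.T@np.linalg.inv(K)@np.array([*uv,1.]); c=-R.T@t
    return c+d*(z-c[2])/d[2]
def proj(s,p):
    K,R,t=load(s); q=K@(R@np.atleast_2d(p).T+t[:,None]); return (q[:2]/q[2]).T
def crop(s,x0,y0,x1,y1,k,out):
    im=cv2.imread("pics/"+s+".png")[y0:y1,x0:x1]; cv2.imwrite("pics/"+out+".png",cv2.resize(im,None,fx=k,fy=k,interpolation=cv2.INTER_CUBIC))
E
python3 - <<'E'
from h import *
for n in("scene","top","wrist"):
    im,K,R,t=cam(n,n+"0"); print(n,K[0,0],-R.T@t,R[2])
a=[cv2.imread(f"pics/{n}0.png") for n in("scene","top")]
print(ctrl.state())
E
```

```text
scene 492.8692752310331 [0.49128079 0.84301107 0.55325394] [ 0.10283784 -0.90008516 -0.42340416]
top 464.55430839353073 [ 0.03243092 -0.15764258  0.83981665] [ 0.60816564  0.15047614 -0.7794174 ]
wrist 397.3783184842499 [0.08356007 0.6243477  0.37315184] [ 0.25273657 -0.06426939 -0.96539819]
{'time': 0.15, 'qpos': array([ 1.21198888e+00,  5.32250635e-02,  1.61396513e+00, -2.95413385e-05,
        1.47600530e+00, -1.19010236e-01]), 'qd': array([ 0.00064452, -0.00113332, -0.00431224,  0.00102257, -0.00027931,
        0.00075796]), 'joint_torque': array([ 1.04378498e-03, -3.94242454e+01, -3.70722020e+01, -8.94249820e-05,
        4.62545548e-03,  1.47734262e-06]), 'eef_pos': array([0.1482841 , 0.6066576 , 0.23034118]), 'tool_rot': array([ 4.29053510e-04,  7.86607306e-01,  6.17453077e-01, -6.77056953e-04]), 'ft_force': array([-0.18851269, -0.39908804,  0.29386177]), 'moment': array([-0.02527041,  0.03101692,  0.01219875]), 'width': 0.997378786983453}
```

View pics/scene0.png

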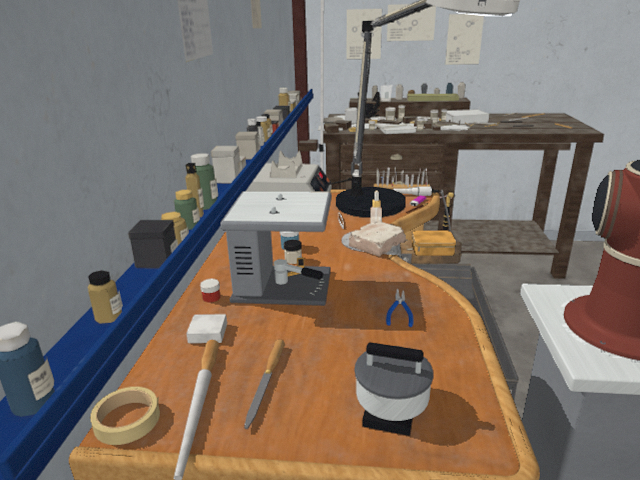

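View pics/top0.png

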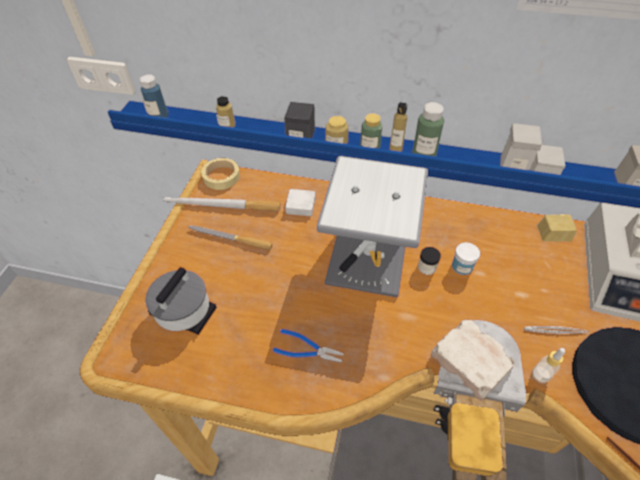

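The scene view shows the drum in front at about (395,380) and the machine behind at about (280,230). In the top view the drum is at (180,298), the deck at (373,200), the lever grip at (350,262) and the brass tab at (377,257). Next I enlarge these.

```bash
python3 - <<'E'
from h import *
def c(s,x0,y0,k,w=400,h=300):
    im=cv2.imread(f"pics/{s}.png")[y0:y0+h//k,x0:x0+w//k]; return cv2.resize(im,(w,h),interpolation=cv2.INTER_CUBIC)
A=np.vstack([np.hstack([c("top0",130,255,4),c("top0",320,225,4)]),np.hstack([c("scene0",345,340,4),c("scene0",220,180,3,400,300)])])
cv2.imwrite("pics/m1.png",A)
B=c("top0",310,150,5,800,600);cv2.imwrite("pics/m2.png",B)
E
```

```text
(no output)
```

View pics/m1.png

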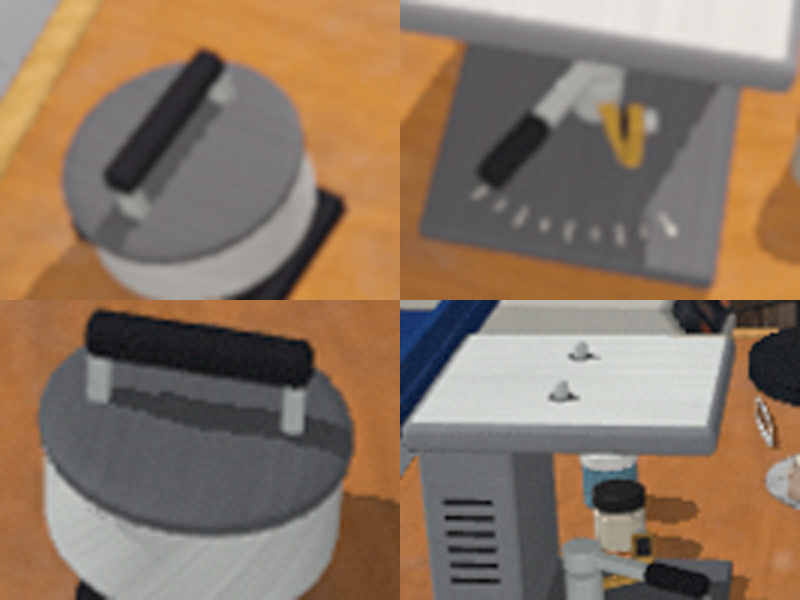

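View pics/m2.png

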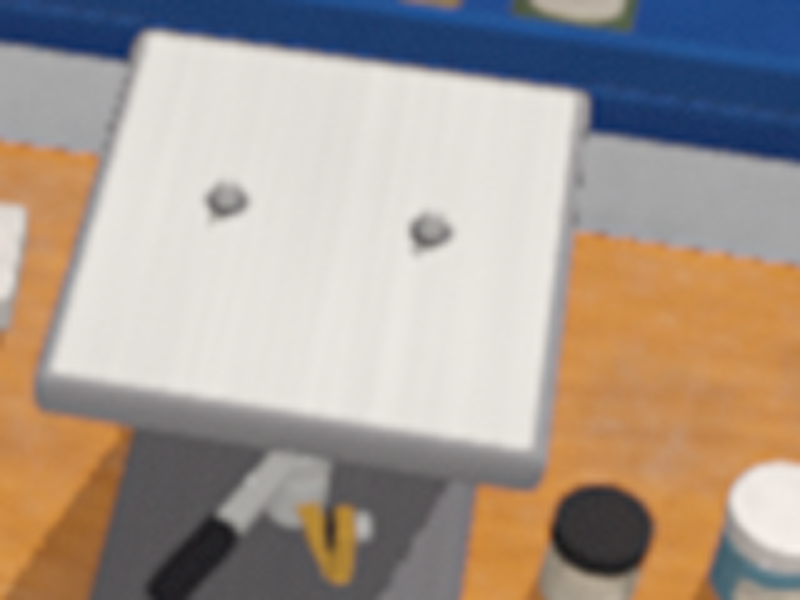

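m1 and m2 show the deck corners, both pegs, the lever to the left, the brass tab and the drum handle clearly. I fit the poses from these.

```bash
cat > fit.py <<'E'
from h import *
from scipy.optimize import least_squares
def T(p,q):
    c,s=np.cos(p[2]),np.sin(p[2]); q=np.atleast_2d(q)
    return np.c_[p[0]+c*q[:,0]-s*q[:,1],p[1]+s*q[:,0]+c*q[:,1],q[:,2]]
def fit(obs,p0):
    f=lambda p:np.concatenate([(proj(s,T(p,P))[0]-uv) for s,P,uv in obs])
    r=least_squares(f,p0,loss="soft_l1"); return r.x,r.fun.reshape(-1,2).round(1)
tm=lambda u,v:(310+u/5,150+v/5)
sm=lambda u,v:(220+(u-400)/3.008,180+(v-300)/3)
t1=lambda u,v:(130+u/4,255+v/4)
t2=lambda u,v:(320+(u-400)/4,225+v/4)
s1=lambda u,v:(345+u/4,340+(v-300)/4)
if __name__=="__main__":
    m=[("top0",(0,.04,.201),tm(227,200)),("top0",(0,-.04,.201),tm(432,232)),
     ("top0",(-.108,.095,.195),tm(46,376)),("top0",(-.108,-.095,.195),tm(542,453)),
     ("top0",(.097,.095,.195),tm(137,33)),("top0",(.097,-.095,.195),tm(588,92)),
     ("scene0",(0,.04,.201),sm(562,391)),("scene0",(0,-.04,.201),sm(580,352)),
     ("scene0",(-.108,.095,.195),sm(714,428)),("scene0",(.097,.095,.195),sm(407,428)),
     ("scene0",(-.108,-.095,.195),sm(732,330)),("scene0",(.097,-.095,.195),sm(470,335))]
    p,r=fit(m,[.5,-.1,0]); print("machine",p,r.tolist())
    d=[("top0",(.042,0,.098),t1(117,185)),("top0",(-.042,0,.098),t1(212,56)),
     ("top0",(0,0,.071),t1(184,161)),
     ("scene0",(.042,0,.098),s1(312,365)),("scene0",(-.042,0,.098),s1(88,332))]
    for y0 in(2.5,-.5):
        q,r=fit(d,[.35,.3,y0]); print("drum",q,r.tolist())
    # lever: line in top at z=.055
    H=T(p,(0,0,.055))[0]
    for n,a in(("grip end",t2(488,178)),("grip start",t2(543,120)),):
        g=ray_z("top0",a,.055)-H; print(n,np.hypot(*g[:2]),np.arctan2(-g[1],-g[0])-p[2])
    for n,a,z in(("jarb",tm(602,528),.048),("jarw",tm(785,510),.054)):
        print(n,ray_z("top0",a,z))
    print("hinge px",proj("top0",H),)
    for b in (.1,.2,.3,.4): 
        w=T([*H[:2],p[2]+b],[(-.046,-.012,.055),(-.046,-.012,.07)]);print(b,((proj("top0",w)-[320,225])*4+[400,0]).round().tolist(),((proj("scene0",w)-[220,180])*3+[400,300]).round().tolist())
    for a,b in((270,350),(285,335),(320,360),(340,355)):print(ray_z("top0",(a,b),.005).round(3),end=" ")
E
python3 fit.py
```

```text
machine [ 0.68161554 -0.10883839  0.01340235] [[-0.4, -1.4], [-0.4, -1.7], [-4.0, 1.9], [1.0, 3.5], [-0.4, -1.6], [0.5, -0.7], [0.1, -1.7], [0.3, -2.1], [1.2, -0.1], [-2.7, -1.5], [1.5, 0.0], [-1.3, -2.3]]
drum [0.44867107 0.2404903  2.98922562] [[-0.7, 1.3], [0.2, -0.4], [-1.2, -2.5], [0.4, -1.4], [-0.5, -1.0]]
drum [0.44867107 0.2404903  2.98922594] [[-0.7, 1.3], [0.2, -0.4], [-1.2, -2.5], [0.4, -1.4], [-0.5, -1.0]]
grip end 0.10202773421322611 -0.4446832414646116
grip start 0.05365611073544948 -0.43229023032900704
jarb [ 0.67218217 -0.24214146  0.048     ]
jarw [ 0.69455223 -0.31659508  0.054     ]
hinge px [[369.7229656  239.39877006]]
0.1 [[617.0, 126.0], [619.0, 109.0]] [[646.0, 543.0], [645.0, 525.0]]
0.2 [[626.0, 125.0], [628.0, 108.0]] [[644.0, 540.0], [643.0, 522.0]]
0.3 [[634.0, 123.0], [637.0, 106.0]] [[641.0, 538.0], [641.0, 520.0]]
0.4 [[642.0, 120.0], [645.0, 103.0]] [[638.0, 535.0], [638.0, 518.0]]
[0.404 0.037 0.005] [0.442 0.018 0.005] [ 0.406 -0.062  0.005] [ 0.425 -0.098  0.005]
```

{"name": "arm_command", "arguments": {
  "increments": [
    [[50, -60, 10, 0, 0, 2], [90, -110, 20, 0, 0, 3], [120, -150, 30, 0, 0, 5], [150, -190, 30, 0, 0, 5], [180, -230, 30, 0, 0, 5], [210, -270, 30, 0, 0, 5], [240, -310, 30, 0, 0, 5], [270, -345, 30, 0, 0, 5], [282, -362, 30, 0, 0, 5], [282, -362, 30, 0, 0, 5], [282, -362, 30, 0, 0, 5], [282, -362, 30, 0, 0, 5], [282, -362, 30, 0, 0, 5]]
  ],
  "gripper": 1,
  "grip_force": 60
}}

```text
time: 1.23
eef_pos: [0.4312, 0.2429, 0.26]
tool_rot: [0.0, 0.76, 0.649, -0.001]
ft_force: [-0.7, -0.4, 0.3]
width: 1.004
```

```bash
python3 - <<'E'
from h import *
im,K,R,t=cam("wrist","w1"); s=ctrl.state(); print(s["time"],s["eef_pos"],s["tool_rot"],s["qpos"],-R.T@t)
E
```

```text
1.2833 [0.43038265 0.24411923 0.25998965] [ 4.97275861e-05  7.59625857e-01  6.50359640e-01 -9.45203811e-04] [ 3.65850946e-01 -2.80591134e-01  1.87197497e+00 -7.28176051e-04
  1.55195624e+00 -1.05025103e+00] [0.36552329 0.25529066 0.40302609]
```

View pics/w1.png

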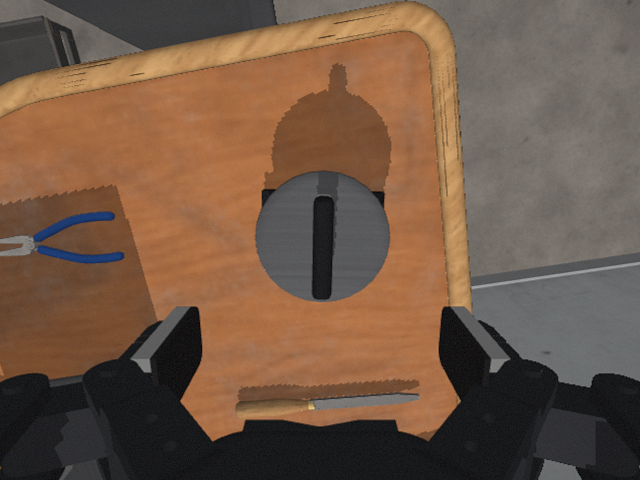

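The wrist view shows the handle from (323,198) to (322,297), the lid centre near (323,235) and the foot plate's far corners at about (262,190) and (384,191).

```bash
python3 - <<'E'
from h import *
a=ray_z("w1",(323.5,197),.105);b=ray_z("w1",(322,298),.105);l=ray_z("w1",(323,235.5),.071)
print(a,b,(a+b)/2,np.hypot(*(a-b)[:2]),np.arctan2(*(b-a)[1::-1]),l)
c=ray_z("w1",(262,190),.016);d=ray_z("w1",(384,191),.016);print(c,d,np.hypot(*(c-d)[:2]),np.arctan2(*(d-c)[1::-1])-np.pi/2)
E
```

```text
[0.40688904 0.25067213 0.105     ] [0.48714941 0.23691769 0.105     ] [0.44701923 0.24379491 0.105     ] 0.08143040759974698 -0.16972404281731907 [0.44426892 0.24461062 0.071     ]
[0.40317417 0.19132208 0.016     ] [0.4226544  0.30825036 0.016     ] 0.11853987445604945 -0.16508367373762733
```

{"name": "arm_command", "arguments": {
  "increments": [
    [[10, -1, -30, 0, 0, -0.6], [16.5, -1, -65, 0, 0, -0.6], [16.5, -1, -100, 0, 0, -0.6], [16.5, -1, -130, 0, 0, -0.6], [16.5, -1, -155, 0, 0, -0.6], [16.5, -1, -170, 0, 0, -0.6], [16.5, -1, -177, 0, 0, -0.6], [16.5, -1, -177, 0, 0, -0.6]]
  ]
}}

```text
time: 1.95
eef_pos: [0.4446, 0.2439, 0.0809]
tool_rot: [-0.001, 0.762, 0.647, -0.003]
ft_force: [0.5, -0.2, 0.2]
width: 1.003
```

{"name": "arm_command", "arguments": {
  "increments": [
    [[0, 0, 0, 0, 0, 0], [0, 0, 0, 0, 0, 0], [0, 0, 0, 0, 0, 0], [0, 0, 0, 0, 0, 0], [0, 0, 0, 0, 0, 0], [0, 0, 0, 0, 0, 0], [0, 0, 0, 0, 0, 0], [0, 0, 0, 0, 0, 0]]
  ],
  "gripper": -1,
  "grip_force": 80
}}

```text
time: 2.62
eef_pos: [0.4451, 0.2435, 0.0815]
tool_rot: [-0.0, 0.762, 0.647, -0.003]
ft_force: [-0.8, -2.9, 3.2]
width: 0.169
```

{"name": "arm_command", "arguments": {
  "increments": [
    [[0, 0, 10, 0, 0, 0], [0, 0, 30, 0, 0, 0], [0, 0, 60, 0, 0, 0], [0, 0, 95, 0, 0, 0], [0, 0, 130, 0, 0, 0], [0, 0, 165, 0, 0, 0], [0, 0, 200, 0, 0, 0], [0, 0, 230, 0, 0, 0], [0, 0, 250, 0, 0, 0], [0, 0, 255, 0, 0, 0], [0, 0, 255, 0, 0, 0]]
  ]
}}

```text
time: 3.53
eef_pos: [0.4454, 0.2438, 0.3378]
tool_rot: [-0.0, 0.762, 0.647, -0.001]
ft_force: [0.4, -0.4, -5.1]
width: 0.171
```

{"name": "arm_command", "arguments": {
  "increments": [
    [[5, -10, 0, 0, 0, 0], [18, -30, 0, 0, 0, 1], [30, -53, 0, 0, 0, 2], [45, -80, 0, 0, 0, 3], [60, -107, 0, 0, 0, 4], [75, -134, 0, 0, 0, 5], [90, -161, 0, 0, 0, 6], [105, -188, 0, 0, 0, 7], [120, -215, 0, 0, 0, 8], [135, -242, 0, 0, 0, 9], [150, -268, 0, 0, 0, 10.2], [165, -290, 0, 0, 0, 10.2], [180, -310, 0, 0, 0, 10.2], [195, -325, 0, 0, 0, 10.2], [210, -338, 0, 0, 0, 10.2], [222, -347, 0, 0, 0, 10.2], [230, -351, 0, 0, 0, 10.2], [235, -352, -10, 0, 0, 10.2], [235, -352, -20, 0, 0, 10.2], [235, -352, -22, 0, 0, 10.2]]
  ]
}}

```text
time: 5.2
eef_pos: [0.6788, -0.1074, 0.3109]
tool_rot: [-0.003, 0.702, 0.713, -0.003]
ft_force: [-0.2, 0.1, -4.5]
width: 0.169
```

```bash
python3 - <<'E'
from h import *
for n in("scene","top","wrist"): cam(n,n+"2")
s=ctrl.state(); print(s["time"],s["eef_pos"],s["tool_rot"],s["ft_force"],s["width"])
def c(s,x0,y0,k,w=400,h=300):
    im=cv2.imread(f"pics/{s}.png")[y0:y0+h//k,x0:x0+w//k]; return cv2.resize(im,(w,h),interpolation=cv2.INTER_CUBIC)
A=np.vstack([np.hstack([c("top2",300,110,2),c("scene2",205,80,2)]),np.hstack([c("wrist2",120,0,1),c("scene2",225,165,4)])])
cv2.imwrite("pics/m3.png",A)
E
```

```text
5.35 [ 0.67953402 -0.10736853  0.31463904] [-0.00094189  0.70142192  0.71274282 -0.00201877] [-0.8484603   0.38423429 -4.51480201] 0.1694638003830868
```

View pics/m3.png

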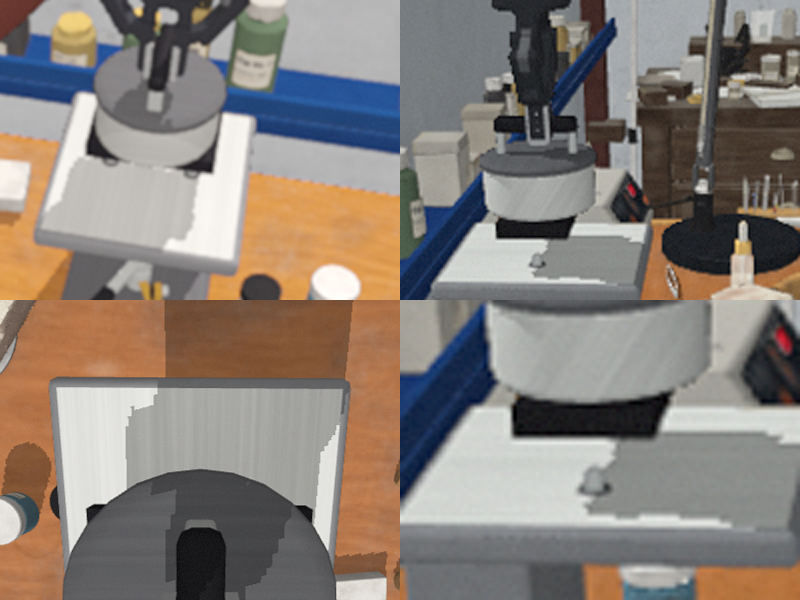

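The drum hangs level about 38 mm above the deck with its front plate edge just behind the pegs in the top view. Next, a finer look for the offset.

```bash
python3 - <<'E'
from h import *
def c(s,x0,y0,k,w=400,h=300):
    im=cv2.imread(f"pics/{s}.png")[y0:y0+h//k,x0:x0+w//k]; return cv2.resize(im,(w,h),interpolation=cv2.INTER_CUBIC)
A=np.vstack([c("top2",325,140,8,800,300),c("wrist2",160,60,2,800,300)])
cv2.imwrite("pics/m4.png",A)
E
```

```text
(no output)
```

View pics/m4.png

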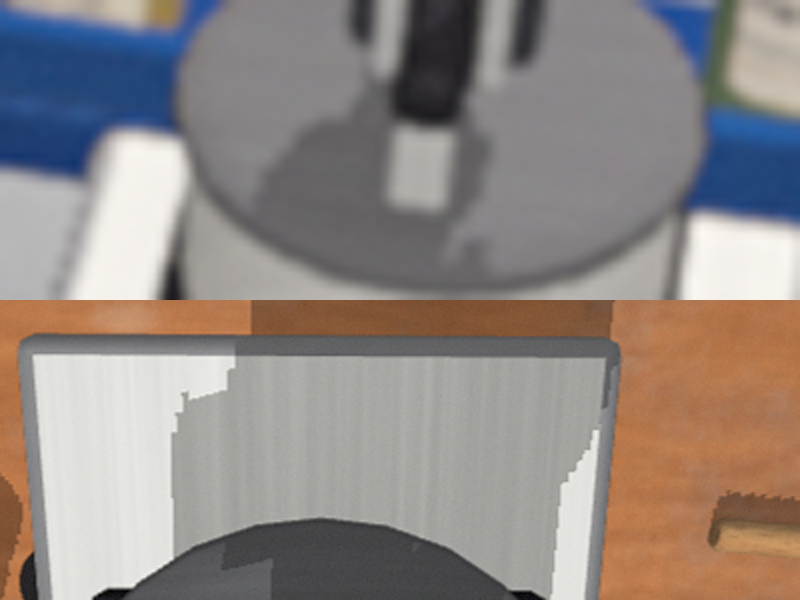

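```bash
python3 - <<'E'
from h import *
def c(s,x0,y0,k,w=400,h=300):
    im=cv2.imread(f"pics/{s}.png")[y0:y0+h//k,x0:x0+w//k]; return cv2.resize(im,(w,h),interpolation=cv2.INTER_CUBIC)
A=np.vstack([c("top2",328,165,8,800,300),c("wrist2",190,160,3,800,300)])
cv2.imwrite("pics/m5.png",A)
E
```

```text
(no output)
```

View pics/m5.png

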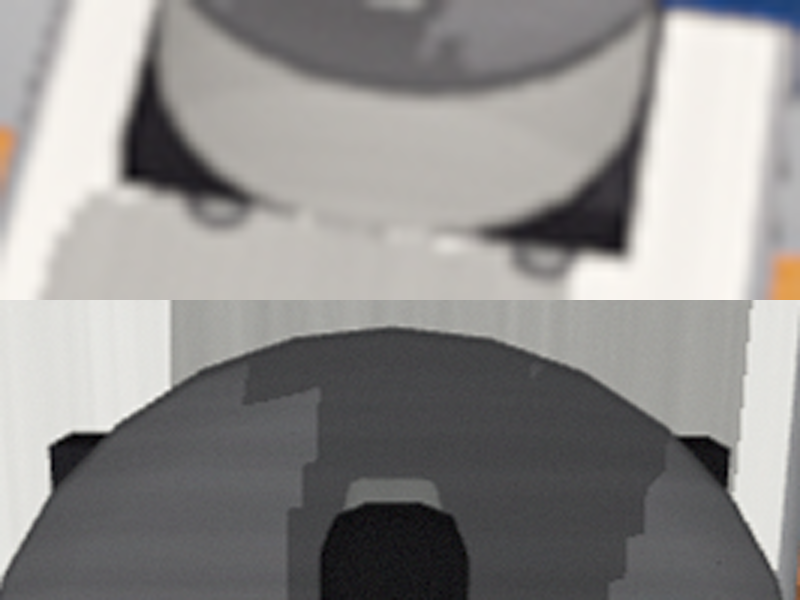

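```bash
python3 - <<'E'
from fit import *
z=.3146-.0815
n=lambda a,b:((a+b)/2)
ang=lambda a,b:np.arctan2(*(b-a)[1::-1])
# top
l=ray_z("top2",(343.5,187.75),z);r=ray_z("top2",(406.75,196.5),z);print("top plate mid",n(l,r),np.hypot(*(l-r)[:2]),"yaw",ang(r,l)-np.pi/2)
L=ray_z("top0",tm(227,200),.201);Q=ray_z("top0",tm(432,232),.201);print("top pegs mid",n(L,Q),np.hypot(*(L-Q)[:2]),ang(Q,L)-np.pi/2)
# scene
a=ray_z("scene2",(253,199),z);b=ray_z("scene2",(290.25,199.25),z);print("scene plate left mid",n(a,b),np.hypot(*(a-b)[:2]),ang(b,a))
L=ray_z("scene0",sm(562,391),.201);Q=ray_z("scene0",sm(580,352),.201);print("scene pegs",L,Q,n(L,Q),ang(Q,L)-np.pi/2)
# wrist
l=ray_z("wrist2",(432.7,205),z+.016);r=ray_z("wrist2",(206.6,204.7),z+.016);print("wrist plate mid",n(l,r),np.hypot(*(l-r)[:2]),ang(r,l)-np.pi/2)
l=ray_z("wrist2",(464,88.5),.195);r=ray_z("wrist2",(176.5,87),.195);print("wrist deck front mid",n(l,r),np.hypot(*(l-r)[:2]),ang(r,l)-np.pi/2)
E
```

```text
top plate mid [ 0.64754975 -0.11047714  0.2331    ] 0.11685733401773997 yaw 0.02928106439891298
top pegs mid [ 0.67754601 -0.11019826  0.201     ] 0.07984534999988255 0.005037069602385813
scene plate left mid [ 0.6776074  -0.03583794  0.2331    ] 0.07229834803682336 0.021261505487181236
scene pegs [ 0.67942284 -0.05925818  0.201     ] [ 0.68063315 -0.13577684  0.201     ] [ 0.680028   -0.09751751  0.201     ] 0.015815846867549332
wrist plate mid [ 0.6452033  -0.10628747  0.2491    ] 0.11873857100016827 0.0147939437040987
wrist deck front mid [ 0.5809773  -0.10703617  0.195     ] 0.17700589792362503 0.010825571400694178
```

{"name": "arm_command", "arguments": {
  "increments": [
    [[1, 0, -8, 0, 0, 0], [1, 0, -15, 0, 0, 0], [1, 0, -20, 0, 0, 0], [1, 0, -23, 0, 0, 0], [1, 0, -25, 0, 0, 0], [1, 0, -25, 0, 0, 0]]
  ]
}}

```text
time: 5.85
eef_pos: [0.6803, -0.1073, 0.2888]
tool_rot: [-0.001, 0.701, 0.713, -0.002]
ft_force: [-0.8, 0.2, -3.9]
width: 0.167
```

{"name": "arm_command", "arguments": {
  "increments": [
    [[0, 0, -2, 0, 0, 0], [0, 0, -4, 0, 0, 0], [0, 0, -4, 0, 0, 0]]
  ]
}}

```text
time: 6.1
eef_pos: [0.6802, -0.1073, 0.2844]
tool_rot: [-0.002, 0.701, 0.713, -0.002]
ft_force: [0.7, 0.3, -4.3]
width: 0.172
```

{"name": "arm_command", "arguments": {
  "increments": [
    [[0, 0, -2, 0, 0, 0], [0, 0, -3, 0, 0, 0], [0, 0, -3, 0, 0, 0]]
  ]
}}

```text
time: 6.35
eef_pos: [0.68, -0.1073, 0.281]
tool_rot: [-0.002, 0.701, 0.713, -0.003]
ft_force: [-0.1, -0.1, -5.7]
width: 0.169
```

{"name": "arm_command", "arguments": {
  "increments": [
    [[0, 0, -2, 0, 0, 0], [0, 0, -2, 0, 0, 0]]
  ]
}}

```text
time: 6.52
eef_pos: [0.6799, -0.1072, 0.2785]
tool_rot: [-0.002, 0.701, 0.713, -0.003]
ft_force: [-0.4, -0.2, -5.0]
width: 0.167
```

{"name": "arm_command", "arguments": {
  "increments": [
    [[0, 0, -1, 0, 0, 0], [0, 0, -2, 0, 0, 0], [0, 0, -2, 0, 0, 0]]
  ]
}}

```text
time: 6.77
eef_pos: [0.68, -0.1074, 0.2767]
tool_rot: [-0.002, 0.701, 0.713, -0.003]
ft_force: [0.2, -0.4, -3.5]
width: 0.167
```

{"name": "arm_command", "arguments": {
  "increments": [
    [[0, 0, -1, 0, 0, 0], [0, 0, -1.5, 0, 0, 0], [0, 0, -1.5, 0, 0, 0]]
  ]
}}

```text
time: 7.02
eef_pos: [0.6801, -0.1077, 0.2765]
tool_rot: [-0.001, 0.702, 0.713, -0.003]
ft_force: [-2.1, -1.8, 2.0]
width: 0.174
```

{"name": "arm_command", "arguments": {
  "increments": [
    [[0, 0, 0, 0, 0, 0], [0, 0, 0, 0, 0, 0], [0, 0, 0, 0, 0, 0], [0, 0, 0, 0, 0, 0], [0, 0, 0, 0, 0, 0], [0, 0, 0, 0, 0, 0], [0, 0, 10, 0, 0, 0], [0, 0, 30, 0, 0, 0], [0, 0, 60, 0, 0, 0], [0, 0, 90, 0, 0, 0], [-20, 0, 110, 0, 0, 0], [-50, 0, 120, 0, 0, 0], [-80, 0, 120, 0, 0, 0], [-110, 0, 120, 0, 0, 0], [-150, 0, 120, 0, 0, 0], [-190, 0, 120, 0, 0, 0], [-230, 0, 120, 0, 0, 0], [-250, 0, 120, 0, 0, 0], [-250, 0, 120, 0, 0, 0]]
  ],
  "gripper": 1
}}

```text
time: 8.6
eef_pos: [0.4275, -0.1075, 0.3989]
tool_rot: [0.001, 0.702, 0.712, -0.002]
ft_force: [0.4, 0.1, 0.6]
width: 1.005
```

```bash
python3 - <<'E'
from h import *
for n in("scene","top","wrist"): cam(n,n+"3")
s=ctrl.state(); print(s["time"],s["eef_pos"],s["tool_rot"],s["ft_force"],s["width"],s["qpos"])
def c(s,x0,y0,k,w=400,h=300):
    im=cv2.imread(f"pics/{s}.png")[y0:y0+h//k,x0:x0+w//k]; return cv2.resize(im,(w,h),interpolation=cv2.INTER_CUBIC)
A=np.vstack([np.hstack([c("top3",320,225,4),c("scene3",215,130,3)]),np.hstack([c("top3",300,120,3),c("scene3",265,240,5)])])
cv2.imwrite("pics/m6.png",A)
E
```

```text
8.75 [ 0.4303114  -0.10772844  0.39731664] [-5.93388301e-04  7.01599317e-01  7.12568283e-01 -2.11858343e-03] [-0.14751159  0.03605219  0.44222882] 1.0018721964916528 [-0.41111329 -0.42810554  1.76072709 -0.00363529  1.81159604 -1.99828458]
```

View pics/m6.png

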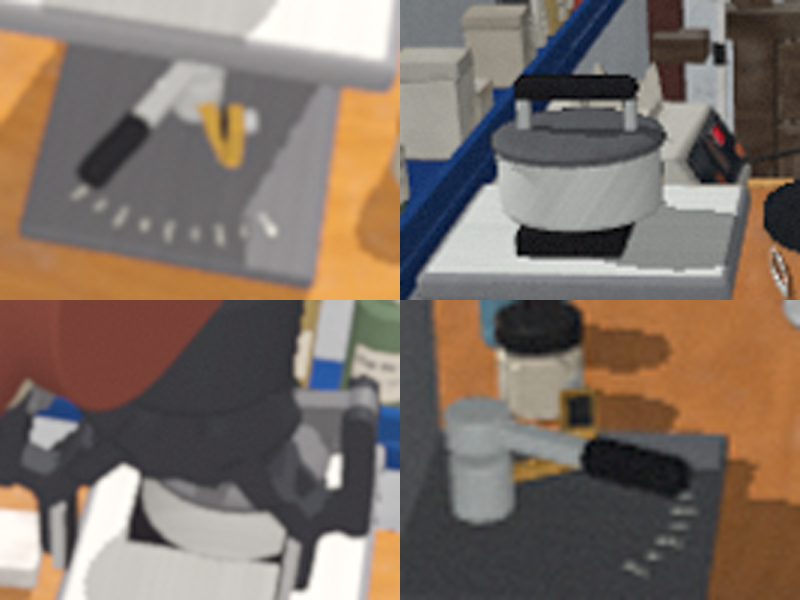

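The drum sits flush on the deck (plate flat on it, no peg visible). The lever is still to the left, and the brass tab with its dark rubber face is at about (300,262) in the scene view. Next I lean the shut gripper back and bring it left of the lever.

{"name": "arm_command", "arguments": {
  "increments": [
    [[5, 10, -20, 0, -2, 0], [10, 20, -50, 0, -6, 0], [20, 30, -80, 0, -10, 0], [30, 40, -110, 0, -14, 0], [35, 50, -140, 0, -18, 0], [40, 60, -170, 0, -22, 0], [50, 70, -200, 0, -26, 0], [60, 80, -230, 0, -30, 0], [65, 86, -260, 0, -34, 0], [70, 86, -280, 0, -38, 0], [70, 86, -300, 0, -40, 0], [70, 86, -317, 0, -40, 0], [70, 86, -317, 0, -40, 0], [70, 86, -317, 0, -40, 0], [70, 86, -317, 0, -40, 0]]
  ],
  "gripper": -1
}}

```text
time: 10.0
eef_pos: [0.5017, -0.0219, 0.0821]
tool_rot: [0.244, 0.66, 0.67, 0.238]
ft_force: [1.7, 0.7, 0.9]
width: 0.001
```

```bash
python3 - <<'E'
from h import *
from scipy.spatial.transform import Rotation as Ro
for n in("wrist","scene"): cam(n,n+"4")
s=ctrl.state(); print(s["time"],s["eef_pos"],s["ft_force"],s["width"],s["qpos"]);w,x,y,z=s["tool_rot"];print(Ro.from_quat([x,y,z,w]).as_matrix())
a=cv2.imread("pics/wrist4.png");b=cv2.imread("pics/scene4.png")
A=np.hstack([cv2.resize(a[100:,:],(400,237)),cv2.resize(b[150:350,200:460],(400,308))[:237]])
B=cv2.resize(a[100:280,150:450],(600,360),interpolation=cv2.INTER_CUBIC); B=np.hstack([B,np.zeros((360,200,3),np.uint8)])
cv2.imwrite("pics/m7.png",np.vstack([A,B]))
E
```

```text
10.1 [ 0.50200345 -0.02209479  0.08291556] [0.0402439  0.35571718 0.46831279] -0.0034046189044283164 [-0.29767416 -0.54876593  2.48005533  0.35557199  0.56276916 -2.12225291]
[[-0.01071463  0.76627546  0.64242285]
 [ 0.99986263  0.01633528 -0.00280837]
 [-0.01264614  0.64230451 -0.76634522]]
```

View pics/m7.png

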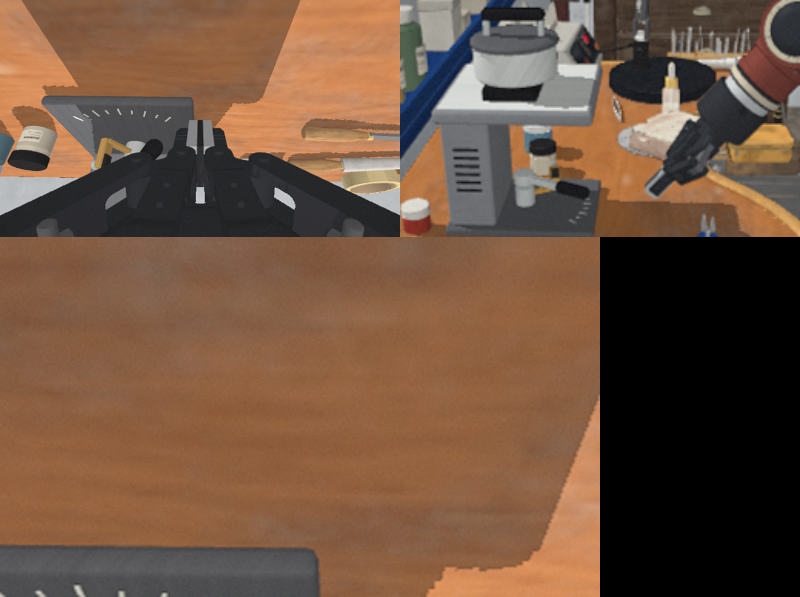

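The wrist view shows the shut fingers at about (320,300), clear of and left of the lever grip end at (248,337), with the brass tab near (168,340).

```bash
python3 - <<'E'
from h import *
H=np.array([.682,-.107]);yw=.013
def m(p):
    d=p[:2]-H; c,s=np.cos(yw),np.sin(yw); return np.array([c*d[0]+s*d[1],-s*d[0]+c*d[1]])
im=cv2.imread("pics/wrist4.png");hsv=cv2.cvtColor(im,cv2.COLOR_BGR2HSV)
M=cv2.inRange(hsv,(18,110,90),(32,255,255));n,l,st,ce=cv2.connectedComponentsWithStats(M)
for i in np.argsort(-st[1:,4])[:4]+1: print(st[i],ce[i],[m(ray_z("wrist4",ce[i],z)).round(4) for z in(.045,.055,.065)])
for uv in((168,340),(248,337)):
    print(uv,m(ray_z("wrist4",uv,.055)))
E
```

```text
[168 321  25  17  74] [179.85135135 328.41891892] [array([-0.0773, -0.0036]), array([-0.1007,  0.0054]), array([-0.124 ,  0.0144])]
[587 312  11  13  53] [591.86792453 318.8490566 ] [array([-0.0987,  0.2538]), array([-0.12  ,  0.2382]), array([-0.1413,  0.2226])]
[194 332  12  12  49] [198.3877551  337.71428571] [array([-0.0617,  0.0047]), array([-0.0866,  0.0129]), array([-0.1114,  0.021 ])]
[153 355  12  16  46] [158.93478261 362.52173913] [array([-0.0091, -0.0403]), array([-0.039 , -0.0278]), array([-0.0689, -0.0153])]
(168, 340) [-0.08224864 -0.00753666]
(248, 337) [-0.08864807  0.04416411]
```

{"name": "arm_command", "arguments": {
  "increments": [
    [[0, 0, -15, 0, 0, 0], [10, 0, -35, 0, 0, 0], [30, 0, -41, 0, 0, 0], [50, 0, -41, 0, 0, 0], [70, 0, -41, 0, 0, 0], [85, 0, -41, 0, 0, 0], [95, 0, -41, 0, 0, 0], [100, 0, -41, 0, 0, 0], [100, 0, -41, 0, 0, 0]]
  ]
}}

```text
time: 10.85
eef_pos: [0.6041, -0.0224, 0.0439]
tool_rot: [0.246, 0.659, 0.669, 0.24]
ft_force: [0.2, -1.2, 1.2]
width: -0.002
```

{"name": "arm_command", "arguments": {
  "increments": [
    [[0, -3, 0, 0, 0, 0], [0, -8, 0, 0, 0, 0], [0, -13, 0, 0, 0, 0], [0, -18, 0, 0, 0, 0], [0, -23, 0, 0, 0, 0], [0, -28, 0, 0, 0, 0], [0, -32, 0, 0, 0, 0], [0, -32, 0, 0, 0, 0]]
  ]
}}

```text
time: 11.52
eef_pos: [0.6037, -0.0551, 0.0435]
tool_rot: [0.245, 0.659, 0.669, 0.239]
ft_force: [-0.6, 0.7, 0.1]
width: -0.0
```

```bash
python3 - <<'E'
from h import *
cam("top","top5"); cam("scene","scene5")
def c(s,x0,y0,k,w=400,h=300):
    im=cv2.imread(f"pics/{s}.png")[y0:y0+h//k,x0:x0+w//k]; return cv2.resize(im,(w,h),interpolation=cv2.INTER_CUBIC)
A=np.vstack([np.hstack([c("top5",320,225,4),c("scene5",265,230,4)]),np.hstack([c("top5",340,235,8),c("scene5",285,245,8)])])
cv2.imwrite("pics/m8.png",A)
s=ctrl.state();print(s["eef_pos"],s["ft_force"],s["time"])
E
```

```text
[ 0.60414364 -0.0548457   0.04390538] [-1.08746469 -0.20463284 -0.04603645] 11.6167
```

View pics/m8.png

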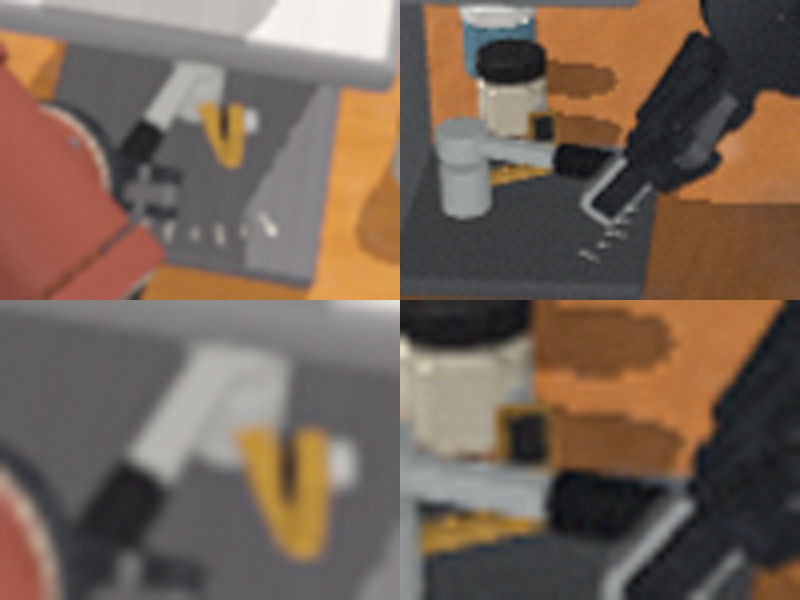

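The lever has begun to swing (grip start at about (358,257) in the top view). From both views the brass tab suggests a stop near +0.3 rad, roughly.

{"name": "arm_command", "arguments": {
  "increments": [
    [[0, -4, 0, 0, 0, 0], [0, -8, 0, 0, 0, 0], [0, -12, 0, 0, 0, 0], [0, -16, 0, 0, 0, 0], [0, -20, 0, 0, 0, 0], [0, -24, 0, 0, 0, 0], [0, -28, 0, 0, 0, 0], [0, -31, 0, 0, 0, 0], [0, -33, 0, 0, 0, 0], [0, -34, 0, 0, 0, 0], [0, -34, 0, 0, 0, 0]]
  ]
}}

```text
time: 12.53
eef_pos: [0.6042, -0.0892, 0.0439]
tool_rot: [0.246, 0.659, 0.669, 0.239]
ft_force: [-0.2, 0.3, 0.0]
width: 0.001
```

```bash
python3 - <<'E'
from h import *
cam("top","top6"); cam("scene","scene6")
def c(s,x0,y0,k,w=400,h=300):
    im=cv2.imread(f"pics/{s}.png")[y0:y0+h//k,x0:x0+w//k]; return cv2.resize(im,(w,h),interpolation=cv2.INTER_CUBIC)
s=ctrl.state();print(s["eef_pos"],s["ft_force"],s["time"])
# brass mask centroid in top for stop-shift monitoring
def brass(n,roi):
    im=cv2.imread(f"pics/{n}.png")[roi[1]:roi[3],roi[0]:roi[2]];h=cv2.cvtColor(im,cv2.COLOR_BGR2HSV)
    M=cv2.inRange(h,(17,120,90),(32,255,255));ys,xs=np.nonzero(M);return n,len(xs),(xs.mean()+roi[0]).round(2),(ys.mean()+roi[1]).round(2),xs.max()+roi[0]
for n in("top0","top3","top5","top6"):print(brass(n,(360,240,392,270)))
E
```

```text
[ 0.60439764 -0.08918322  0.04418681] [ 0.64355917  0.03152045 -0.69636562] 12.6333
('top0', 109, np.float64(375.82), np.float64(257.73), np.int64(380))
('top3', 107, np.float64(375.89), np.float64(258.0), np.int64(380))
('top5', 110, np.float64(375.87), np.float64(257.93), np.int64(380))
('top6', 105, np.float64(375.97), np.float64(257.94), np.int64(380))
```

{"name": "arm_command", "arguments": {
  "increments": [
    [[0, -2, 0, 0, 0, 0], [0, -4, 0, 0, 0, 0], [0, -6, 0, 0, 0, 0], [0, -8, 0, 0, 0, 0], [0, -8, 0, 0, 0, 0]]
  ]
}}

```text
time: 13.05
eef_pos: [0.6044, -0.0975, 0.0442]
tool_rot: [0.247, 0.659, 0.669, 0.239]
ft_force: [-0.8, 0.3, -0.1]
width: -0.002
```

{"name": "arm_command", "arguments": {
  "increments": [
    [[0, -1.5, 0, 0, 0, 0], [0, -2.5, 0, 0, 0, 0], [0, -2.5, 0, 0, 0, 0]]
  ]
}}

```text
time: 13.3
eef_pos: [0.6045, -0.1003, 0.0442]
tool_rot: [0.247, 0.659, 0.669, 0.239]
ft_force: [0.3, 1.2, -0.1]
width: 0.001
```

{"name": "arm_command", "arguments": {
  "increments": [
    [[0, -1, 0, 0, 0, 0], [0, -2, 0, 0, 0, 0], [0, -2, 0, 0, 0, 0]]
  ]
}}

```text
time: 13.55
eef_pos: [0.6045, -0.1024, 0.0443]
tool_rot: [0.247, 0.659, 0.669, 0.239]
ft_force: [-0.3, 2.4, -0.8]
width: -0.001
```

{"name": "arm_command", "arguments": {
  "increments": [
    [[0, -1, 0, 0, 0, 0], [0, -1.5, 0, 0, 0, 0], [0, -1.5, 0, 0, 0, 0]]
  ]
}}

```text
time: 13.8
eef_pos: [0.6046, -0.1041, 0.0443]
tool_rot: [0.247, 0.659, 0.669, 0.239]
ft_force: [0.6, 1.6, -0.8]
width: 0.001
```

```bash
cat > mon.py <<'E'
from h import *
import sys
n=sys.argv[1];F=[]
for k in range(3):
    im,K,R,t=cam("top",n if k==0 else None);F.append(ctrl.state()["ft_force"])
im=im[240:270,360:392];h=cv2.cvtColor(im,cv2.COLOR_BGR2HSV)
M=cv2.inRange(h,(17,120,90),(32,255,255));ys,xs=np.nonzero(M);s=ctrl.state()
print(len(xs),(xs.mean()+360).round(2),(ys.mean()+240).round(2),s["eef_pos"].round(4),np.mean(F,0).round(2),s["time"])
E
python3 mon.py top7
```

```text
61 377.97 258.84 [ 0.6046 -0.104   0.0443] [ 0.13  1.02 -0.54] 13.95
```

{"name": "arm_command", "arguments": {
  "increments": [
    [[0, -1, 0, 0, 0, 0], [0, -2, 0, 0, 0, 0], [0, -2, 0, 0, 0, 0]]
  ]
}}

```text
time: 14.2
eef_pos: [0.6046, -0.1062, 0.0444]
tool_rot: [0.247, 0.659, 0.669, 0.239]
ft_force: [-0.4, 1.9, 0.7]
width: 0.004
```

{"name": "arm_command", "arguments": {
  "increments": [
    [[0, -1, 0, 0, 0, 0], [0, -1.5, 0, 0, 0, 0], [0, -1.5, 0, 0, 0, 0]]
  ]
}}

```text
time: 14.45
eef_pos: [0.6047, -0.1079, 0.0445]
tool_rot: [0.247, 0.659, 0.669, 0.239]
ft_force: [0.1, 2.6, -0.3]
width: 0.002
```

```bash
python3 mon.py top8
```

```text
54 378.31 258.11 [ 0.6047 -0.1078  0.0445] [-0.11  0.76  0.08] 14.6
```

{"name": "arm_command", "arguments": {
  "increments": [
    [[0, -1, 0, 0, 0, 0], [0, -1.5, 0, 0, 0, 0], [0, -1.5, 0, 0, 0, 0]]
  ]
}}

```text
time: 14.85
eef_pos: [0.6047, -0.109, 0.0445]
tool_rot: [0.247, 0.659, 0.669, 0.239]
ft_force: [1.5, 4.0, 0.7]
width: 0.004
```

{"name": "arm_command", "arguments": {
  "increments": [
    [[0, -1, 0, 0, 0, 0], [0, -1.5, 0, 0, 0, 0], [0, -1.5, 0, 0, 0, 0]]
  ]
}}

```text
time: 15.1
eef_pos: [0.6046, -0.1093, 0.0444]
tool_rot: [0.246, 0.659, 0.669, 0.24]
ft_force: [2.0, 7.2, 0.1]
width: -0.004
```

```bash
python3 mon.py top9; python3 - <<'E'
from h import *
def r(n):
    im=cv2.imread(f"pics/{n}.png")[248:266,360:392];h=cv2.cvtColor(im,cv2.COLOR_BGR2HSV);M=cv2.inRange(h,(17,120,90),(32,255,255))
    print(n,[(int(np.nonzero(m)[0].max())+360) if m.any() else 0 for m in M])
for n in("top0","top7","top8","top9"):r(n)
E
```

```text
49 378.41 257.86 [ 0.6046 -0.1093  0.0443] [1.82 7.08 0.66] 15.25
top0 [0, 0, 0, 379, 380, 379, 379, 380, 380, 380, 380, 380, 380, 380, 379, 379, 379, 379]
top7 [0, 0, 0, 379, 379, 379, 379, 380, 380, 380, 380, 380, 380, 380, 380, 379, 379, 379]
top8 [0, 0, 0, 379, 380, 379, 379, 380, 380, 380, 380, 380, 380, 380, 380, 379, 379, 379]
top9 [0, 0, 0, 379, 380, 379, 379, 380, 380, 380, 380, 380, 380, 380, 380, 379, 379, 379]
```

The tip stalled at y = -0.1093 with 7 N, which is a sound touch, and the brass edge has not moved. Now I back away.

{"name": "arm_command", "arguments": {
  "increments": [
    [[0, 2, 0, 0, 0, 0], [0, 6, 0, 0, 0, 0], [0, 15, 0, 0, 0, 0], [0, 25, 0, 0, 0, 0], [0, 30, 0, 0, 0, 0], [-20, 30, 0, 0, 0, 0], [-50, 30, 0, 0, 0, 0], [-80, 30, 0, 0, 0, 0], [-110, 30, 5, 0, 0, 0], [-140, 35, 30, 0, 0, 0], [-150, 50, 65, 0, 0, 0], [-150, 80, 100, 0, 0, 0], [-150, 110, 120, 0, 0, 0], [-150, 145, 140, 0, 0, 0], [-150, 180, 150, 0, 0, 0], [-150, 210, 150, 0, 0, 0], [-150, 220, 150, 0, 0, 0], [-150, 220, 150, 0, 0, 0]]
  ]
}}

```text
time: 16.75
eef_pos: [0.4544, 0.114, 0.1952]
tool_rot: [0.245, 0.657, 0.671, 0.241]
ft_force: [-0.7, -0.6, -1.2]
width: 0.001
```

```bash
python3 mon.py top10; python3 - <<'E'
from h import *
cam("scene","scene10")
def r(n):
    im=cv2.imread(f"pics/{n}.png")[248:266,360:392];h=cv2.cvtColor(im,cv2.COLOR_BGR2HSV);M=cv2.inRange(h,(17,120,90),(32,255,255))
    print(n,[(int(np.nonzero(m)[0].max())+360) if m.any() else 0 for m in M])
r("top10")
a=cv2.imread("pics/top0.png").astype(int);b=cv2.imread("pics/top10.png").astype(int)
d=np.abs(a-b).sum(2)
for n,(x0,y0,x1,y1) in dict(jb=(415,245,442,280),jw=(450,240,482,278),pl=(270,325,345,365)).items(): print(n,d[y0:y1,x0:x1].mean().round(1),(d[y0:y1,x0:x1]>90).mean().round(3))
def c(s,x0,y0,k,w=400,h=300):
    im=cv2.imread(f"pics/{s}.png")[y0:y0+h//k,x0:x0+w//k]; return cv2.resize(im,(w,h),interpolation=cv2.INTER_CUBIC)
A=np.vstack([np.hstack([c("top10",270,140,2),c("scene10",215,130,2)]),np.hstack([c("top10",330,225,5),c("scene10",265,225,4)])])
cv2.imwrite("pics/m9.png",A)
E
```

```text
52 378.38 257.96 [0.4545 0.1101 0.1938] [-0.66  0.07 -0.25] 16.9
top10 [0, 0, 0, 379, 380, 379, 379, 380, 380, 380, 380, 380, 380, 380, 380, 379, 379, 379]
jb 20.9 0.0
jw 25.6 0.0
pl 21.8 0.0
```

View pics/m9.png

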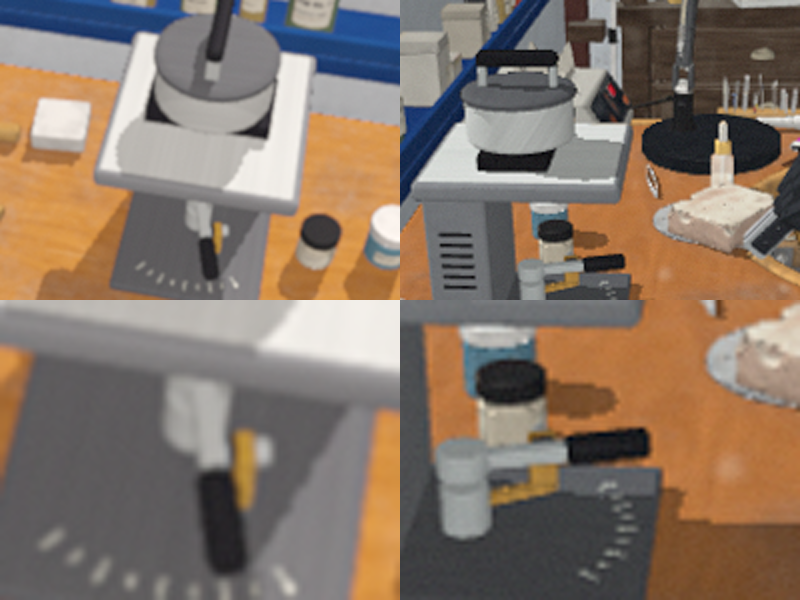

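The lever lies directly against the brass tab (about (375,263) in the top view), and the drum sits flat on the deck. The jars and pliers are unchanged, and the gripper is clear of everything.

```bash
python3 -c "
from h import *
print(ctrl.hand_in())"
```

```text
the job is handed in; nothing more can be done
None
```

I set the drum on both pegs, released it, then swung the speed lever right until it met the brass stop. I handed the job in at about 17 s, with the arm clear of everything; no verdict is reported.

- **Drum:** the arm came to rest 195 mm above the height where it had picked the drum up, which is the deck height. The contact force was light and rose only at the very end. The last pictures show the foot plate flat on the deck with no peg visible.
- **Lever:** the push stalled with 7 N on the tool (3 to 8 N counts as a sound touch). In the last picture the lever lies directly against the tab.
- **Stop:** the right edge of the brass in the top picture was unchanged to the pixel (about 2 mm) before, during and after the push. A much smaller shift would not show.
- **Jars and pliers:** comparing the top pictures from the start and the end showed no change.
- **What disagreed:** before lowering the drum, its fore-and-aft offset came out 1.5 to 2.3 mm one way from two cameras and about 5 mm the other way from the top camera. I trusted the scene camera, moved 1 mm, and the drum went down without jamming. My estimates of the stop angle from the pictures were only rough, so I found the stop by force.

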